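# Seat a stone dish rim-down and gauge its foot

### The arm

A 7-joint arm with a two-finger parallel gripper is mounted at the origin on the work surface. World frame = base frame: x ahead of the robot, y to its left, z up, the work surface at z = 0. Lengths are in m, angles in rad, forces in N, time in s.
With the tool pointing down it reaches from about 0.425 to 0.925 m from the base axis. Payload 6.8 kg.
Tool frame: the origin (TCP) lies on the front face of the gripper's body, between the roots of the fingers; the fingertips stand 73 mm ahead of it and the grasp point (between the pads) lies 54 mm ahead of it (env.nose_length is the distance from the TCP to the fingertips, in m); z points along the fingers, y is the line along which they close (so a half turn about z gives the same grasp; the last joint's range is limited). The gripper opens to 85 mm and grips with 20 to 120 N. Pads are 22 mm wide; open, the fingers measure 114 mm over their backs; the gripper's body (76 mm by 85 mm) begins 54 mm behind the grasp point. The pads swing forward as they close: fully open they stand 13 mm farther back than shut.
Start: joints at [1.082, 0.477, 0.022, 1.555, -0.011, 1.109, -0.083], TCP at [0.251, -0.627, 0.304] pointing down, gripper open.
Joint ranges: [-2.96, 2.96], [-0.34, 2.1], [-1.41, 1.46], [0.24, 2.44], [-1.37, 4.51], [0.17, 1.92], [-2.96, 2.96]. Speed limits (rad/s): [2.39, 2.39, 3.14, 3.14, 3.14, 3.14, 3.14].

### API

Orientations are given as a unit quaternion [w, x, y, z].
In Python, from cell import env, kin, camera, calibration, job gives the robot as it stands. The module is installed in compiled form; this text tells all that it offers. Calls block until the motion is done:
- env.reach(position, orientation): joint-space move of the TCP to a pose.
- env.movel(position, velocity=0.15, rot=None, stop_force=None): straight line of the TCP; rot=None keeps the orientation; velocity is the mean speed in m/s. With stop_force (N) it stops when the force on the tool has changed by that much, and returns True; else False.
- env.goto_joints(angles): joint-space move.
- env.grip(opening, f_grip=None): finger opening in m; f_grip is the grip in N (None keeps the last); returns when the fingers have stopped.
- env.dwell(seconds).
- kin.inverse_kinematics(position, orientation): joint angles nearest the present ones, or None.
- env.get_state(): the state.
- camera(name): name is "side" or "top" or "wrist"; returns (picture, depth): 384x512x3 uint8, blue, green, red; 384x512 float32, m along the optical axis (not along the pixel's ray), 0 where there is no reading.
- calibration(name): a dict with "fx", "fy", "cx", "cy" (pixels), "k1" (the pictures are not rectified: a ray, as slopes to the right and down, at radius r is drawn at 1 + k1 r^2 times it, then the intrinsics apply), "rvec" (rotation vector, rad) and "tvec" (3), from world to camera coordinates, as OpenCV has them. Camera axes: x right, y down, z forward; pixel columns grow to the right and rows downward; lengths in m; the calibration is good to about 2 mm. A picture is of the moment at which its call begins: read the wrist's pose just before it. calibration takes no time and is no camera call; for the wrist camera it gives the pose at the moment of the call.
A pose or a line that the arm cannot do raises env.PlanningError and nothing moves.
- job.job_done(): hands the job in; it is judged then, once.
The state is a dict: "time": time; "qpos": joint angles; "joint_velocities": joint speeds; "joint_torque": joint torques, N m; "tcp_pos": TCP position; "orientation": TCP orientation; "force": force on the tool from outside, world axes, zero at the start; "torque": the same for the moment, N m; "opening": finger opening in m; "gripper_force": force on a finger pad.
Only numpy, scipy, OpenCV 4.12 (cv2) and the standard library are available. Lean on these libraries where they do the work, as an engineer would, in place of code of your own. Each camera call takes 0.05 s, during which the arm holds its last target. There are 200 camera calls.

### The job

Take the rectangular stone dish from its easel and set it down gently, rim down and foot up, fully home in the two-ended nest, without letting it drop, and let go of it while the gauge arm is still raised. Then swing the gauge arm all the way down to level so that its sprung plunger rests pressed on the foot of the dish, and leave it there. Leave the round dish and the other things on the bench where they are.

Things in the scene. Friction and masses are not known exactly. Their poses are not given: they have to be found in the camera images.
- dish: Rectangular speckled dark granite dish, 110 (its x) x 60 (y) x 28 mm (z), 0.25-0.5 kg; floor 12 mm thick, hollow 16 mm deep, walls 8 mm. Origin: centre of the flat foot; z runs from foot to open rim (rim at z = +28, centre of mass +11 mm). Starts leaning on its easel, long axis up a 60 degree slope, hollow against the easel, foot facing out (away from the robot) and up; long sides free to grip.
- easel: Fixed wooden easel under the rectangular dish. Origin: centre of the underside of its 140 x 100 x 12 mm base; front = its +x. A spine 30 mm wide, 10 mm thick slopes 60 degrees from horizontal, rising towards -x, to 132 mm high; the dish rests on it and on a 30 mm wide ledge, its lower end 28 mm above the bench, overhanging the spine by 15 mm each side.
- nest: Fixed nest. Origin on the bench under the pocket's middle. Base plate 150 (x) x 240 mm (y -170 to +70), 10 mm thick. Two aluminium end cradles face each other along x and hold the dish's ends: floors 25 mm above the bench from |x| = 35 mm outwards, walls 12 mm higher (37). Pocket 116 (x) x 66 mm (y), 3 mm clearance all round. Open to fingers down to the base plate where |x| < 35 mm.
- nest_floor (a point): Centre of the pocket at the level of the cradle floors, 25 mm above the bench; axes as the nest's (x along the pocket). A dish fully home rim-down has its origin 28 mm above this point. It may lie either way round end for end.
- gauge (a joint): Angle of the gauge arm (rad): 0 = level over the nest (lower stop), 1.57 = upright, 1.85 = leaning back (upper stop). Starts at 1.5 to 1.72; the cross-bar end comes down towards the nest's +y. Friction of about 0.3 N m holds it wherever it is left, also against the plunger's spring; 2 to 5 N at the cross-bar moves it.
- gauge_hinge (a point): On the hinge axis of the gauge arm, 130 mm from the pocket centre towards the nest's -y, 85 mm above the bench. The axis is parallel to the nest's x. It is carried by a steel post 36 x 30 mm that reaches 100 mm above the bench.
- gauge_bar (a point): Centre of the black cross-bar at the arm's free end, 190 mm from the hinge: 14 mm thick, 60 mm long, parallel to the hinge axis; with the arm level it is at the nest's y = +60 mm, 85 mm above the bench. The arm is 14 mm wide, 12 mm thick. A dial 44 mm across, 16 mm thick, stands on its upper side (back when upright) 130 mm from the hinge, reaching 50 mm from the arm's middle.
- plunger_tip (a point): Lower end of the sprung plunger under the gauge arm, 130 mm from the hinge, 40 mm below the arm's middle when free: with the arm level it would stand 45 mm above the bench, 8 mm below the foot of a well seated dish (53 mm).
- plunger (a joint): How far the plunger is pushed into the gauge: 0 = free, 0.015 = stop. Spring 0.6 N rising to about 1.8 N at 0.008 m. Reads about 0.008 when the arm is level over a dish seated rim-down.
- round_dish: Bystander: round granite dish, 80 mm in diameter, 28 mm tall, hollow side against a second easel like the first. Origin at the centre of its foot. Leave it.
- grinding_wheel: Bystander: brown wheel 150 mm in diameter, 22 mm thick, lying flat. Origin at the centre of its underside.
- stone_offcut: Bystander: grey stone slab 75 (x) x 110 (y) x 30 mm lying flat. Origin at the centre of its underside.
- water_bottle: Bystander: translucent bottle, white cap, 66 mm in diameter, 170 mm tall. Origin at the centre of its underside.
There are look-alikes about, which are no part of the job. What is shaped like the dish but orange or purple is not meant.

How it is judged:
On the way:
1. the dish lies rim down, fully home in the nest and let go, with the gauge arm still raised (angle between dish's own z axis and vertical above 3.06 rad and angle between the x axis of dish and the x axis of nest, either way round below 0.12 rad and horizontal distance between dish and nest_floor below 0.007 m and z of dish in the frame of nest_floor between 0.0255 and 0.0305 m and linear speed of dish below 0.02 m/s and contact force between dish and the fingers below 0.2 N and value of joint gauge above 0.9 rad and value of joint plunger below 0.002 m), for 0.2 s.
At the end, for the whole second after the job is handed in: Dish at rest rim down in the nest (within 4.5 deg of flat, 7 deg of the pocket axis, centred within 7 mm, foot 25.5 to 30.5 mm above the cradle floors); gauge arm within 0.06 rad of level, plunger pressed in 4 to 13 mm; bystanders within 25 mm of their places (angle between dish's own z axis and vertical above 3.06 rad and angle between the x axis of dish and the x axis of nest, either way round below 0.12 rad and horizontal distance between dish and nest_floor below 0.007 m and z of dish in the frame of nest_floor between 0.0255 and 0.0305 m and linear speed of dish below 0.02 m/s and value of joint gauge below 0.06 rad and value of joint plunger between 0.004 and 0.013 m); the robot touches nothing.
It fails at once if the dish is dropped: let go and falling faster than 0.5 m/s (a free fall of about 13 mm) (contact force between dish and the fingers below 0.05 N and linear speed of dish above 0.5 m/s).
It fails at once if the round dish, grinding wheel, stone offcut or water bottle is moved by more than 25 mm (distance of any of round_dish, grinding_wheel, stone_offcut, water_bottle from where it was at the start of the episode above 0.025 m).
It also fails if it takes over 64 s, if anything falls off the work surface, if the arm or the gripper's body presses on something with over 40 N, if the wrist force passes 120 N, or if a joint passes its speed limit or range.

## Working session

There is one attempt and no reset: what is moved stays moved. The work goes in short steps, each a Python script; the robot and the scene stay as the last script left them, time stands still between calls to the robot, and variables do not carry over. Pictures are saved under pics/ and viewed, at most 10 in all, crops included, and the job is handed in when it is done.

```bash
mkdir -p pics; cat > h.py <<'E'
import numpy as np, cv2
from scipy.spatial.transform import Rotation as R
from cell import env, kin, camera, calibration, job
def snap(n):
    c=calibration(n); im,d=camera(n); return im,d,c
def cloud(d,c):
    "world point for every pixel (nan where no depth)"
    K=np.array([[c['fx'],0,c['cx']],[0,c['fy'],c['cy']],[0,0,1.]])
    v,u=np.mgrid[:d.shape[0],:d.shape[1]]
    p=np.stack([u,v],-1).reshape(-1,1,2).astype(np.float64)
    n=cv2.undistortPoints(p,K,np.array([c['k1'],0,0,0.])).reshape(d.shape+(2,))
    P=np.dstack([n,np.ones(d.shape)])*d[...,None]
    P[d<=0]=np.nan
    M=R.from_rotvec(np.ravel(c['rvec'])).as_matrix()
    return (P-np.ravel(c['tvec']))@M
def quat(Rm):
    q=R.from_matrix(Rm).as_quat(); return [q[3],q[0],q[1],q[2]]
E
python3 - <<'E'
from h import *
for n in ("side","top"):
    im,d,c=snap(n); np.savez(f'{n}.npz',im=im,d=d,**{k:np.ravel(v) for k,v in c.items()})
    cv2.imwrite(f'pics/{n}.png',cv2.resize(im,(800,600)))
    M=R.from_rotvec(np.ravel(c['rvec'])).as_matrix(); print(n,-M.T@np.ravel(c['tvec']),M[2],c['fx'],(d>0).mean())
E
```

```text
side [-0.27044297  0.65694766  0.75308346] [ 0.63760099 -0.54334034 -0.54611927] 428.62275073567065 0.9960734049479166
top [0.27505586 0.01182215 1.67813162] [ 0.1407446  -0.01457793 -0.9899386 ] 449.944063055477 0.9959564208984375
```

View pics/top.png

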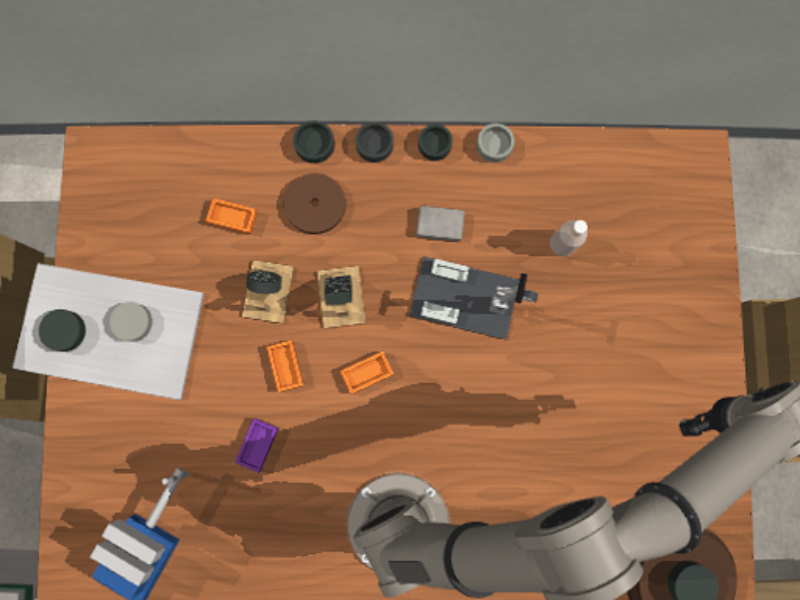

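View pics/side.png

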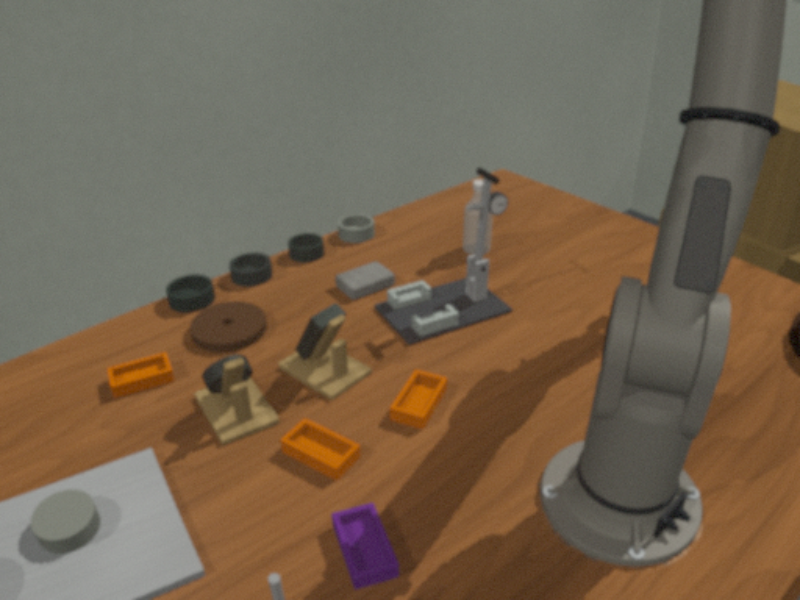

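Top view (800x600 scale): the dark granite rectangular dish is on the right easel at (340,288), and the round dish is on the left easel at (266,280). The nest is at (447,292), with the raised gauge on its right at (505-530,292). The orange pieces (230,215), (284,365), (366,372) and the purple one (257,445) are look-alikes. The granite rectangle on an easel fits the description. I'll confirm with a crop and take coarse coordinates.

```bash
python3 - <<'E'
from h import *
z=np.load('top.npz'); im,d=z['im'],z['d']; c={k:(z[k] if k in('rvec','tvec') else float(z[k][0])) for k in('fx','fy','cx','cy','k1','rvec','tvec')}
P=cloud(d,c)
for n,(u,v) in dict(dish=(340,288),round=(266,280),easelbase=(355,322),nestplate=(430,300),barend=(521,285),bottle=(580,228)).items():
    print(n,np.nanmedian(P[int(v*.64)-1:int(v*.64)+2,int(u*.64)-1:int(u*.64)+2].reshape(-1,3),axis=0).round(3))
cr=im[155:225,145:350]; cv2.imwrite('pics/crop.png',cv2.resize(cr,(800,273),interpolation=cv2.INTER_CUBIC))
s=env.get_state(); cw=calibration('wrist'); M=R.from_rotvec(np.ravel(cw['rvec'])).as_matrix()
Rt=R.from_quat(np.roll(s['orientation'],-1)).as_matrix()
print('cam in tool',Rt.T@(-M.T@np.ravel(cw['tvec'])-s['tcp_pos']),'view',(Rt.T@M.T).round(3),'fx',cw['fx'],s['orientation'])
for tilt in (20,30,40,50,60):
  for nm,p,sg in(('pick',[.6,.13,.08],1),('place',[.58,-.1,.04],-1)):
    t=np.radians(tilt)*sg; zt=np.array([-np.sin(t),0,-np.cos(t)])
    for ys in(1,-1):
      y=np.array([0,ys,0.]); Rm=np.column_stack([np.cross(y,zt),y,zt])
      q=kin.inverse_kinematics(list(np.array(p)-zt*.05),quat(Rm)); print(nm,tilt,ys,None if q is None else np.round(q,2))
E
```

```text
dish [0.538 0.134 0.115]
round [0.558 0.303 0.098]
easelbase [0.471 0.103 0.013]
nestplate [ 0.525 -0.076  0.012]
barend [ 0.517 -0.245  0.282]
bottle [ 0.668 -0.403  0.169]
cam in tool [ 0.06850459 -0.00057564 -0.07004525] view [[-0.    -0.963 -0.268]
 [ 1.    -0.    -0.   ]
 [ 0.    -0.268  0.963]] fx 281.71433871959806 [-8.02126292e-04  9.81924225e-01  1.89272653e-01 -1.90221794e-04]
pick 20 1 [ 0.21  0.88 -0.77  1.53  0.44  1.28  0.92]
pick 20 -1 [-0.07  0.76 -0.31  1.56  0.11  1.18 -1.96]
place 20 1 [ 0.64  0.64 -0.69  2.12  1.23  0.37  0.55]
place 20 -1 [-0.16  0.56  0.29  2.17 -1.16  0.19 -0.38]
pick 30 1 [ 0.19  0.97 -0.77  1.4   0.38  1.48  0.96]
pick 30 -1 [-0.1   0.85 -0.26  1.43  0.04  1.38 -1.9 ]
place 30 1 [ 0.77  0.7  -0.83  2.22  1.96  0.42 -0.09]
place 30 -1 [ 0.4   0.57 -0.38  2.24  2.47  0.21  2.41]
pick 40 1 [ 0.17  1.07 -0.77  1.27  0.34  1.66  0.97]
pick 40 -1 [-0.12  0.94 -0.21  1.3  -0.03  1.58 -1.87]
place 40 1 [ 1.05  1.01 -1.19  2.3   2.25  0.79 -0.11]
place 40 -1 [ 0.76  0.73 -0.78  2.32  2.55  0.55  2.5 ]
pick 50 1 [ 0.15  1.16 -0.78  1.15  0.3   1.85  0.97]
pick 50 -1 [-0.15  1.04 -0.16  1.18 -0.08  1.77 -1.84]
place 50 1 [ 1.1   1.14 -1.2   2.37  2.58  0.94 -0.24]
place 50 -1 [ 0.96  0.96 -0.99  2.38  2.71  0.84  2.59]
pick 60 1 None
pick 60 -1 None
place 60 1 None
place 60 -1 None
```

View pics/crop.png

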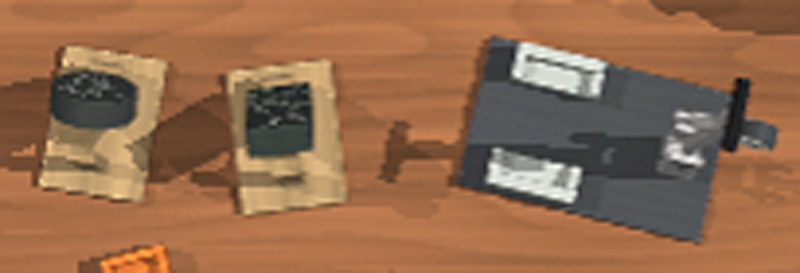

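The crop confirms it: the rectangular granite dish is on the right-hand easel at (278,115), the round one at (95,97) and the nest at (545,125). Next are close wrist views of the nest and the dish.

```bash
cat >> h.py <<'E'
def tool(yaw,tilt):
    "tool y along the yawed y axis, tool z tilted: tilt>0 points back towards -x, degrees"
    t=np.radians(tilt); zt=np.array([-np.sin(t),0,-np.cos(t)]); y=np.array([0,1.,0])
    return R.from_euler('z',yaw,degrees=True).as_matrix()@np.column_stack([np.cross(y,zt),y,zt])
def save(n,tag):
    im,d,c=snap(n); np.savez(tag+'.npz',im=im,P=cloud(d,c)); cv2.imwrite(f'pics/{tag}.png',im)
E
python3 - <<'E'
from h import *
s=env.get_state(); p=list(s['tcp_pos']); p[2]=.45
env.movel(p,velocity=.25,rot=list(s['orientation']))
env.reach([.50,-.12,.42],quat(tool(0,0))); save('wrist','w_nest')
env.reach([.71,.125,.29],quat(tool(0,40))); save('wrist','w_dish')
s=env.get_state(); print(s['time'],s['tcp_pos'],np.round(s['qpos'],2))
a,b=cv2.imread('pics/w_nest.png'),cv2.imread('pics/w_dish.png')
cv2.imwrite('pics/w2.png',cv2.resize(np.hstack([a,b]),(800,300),interpolation=cv2.INTER_AREA))
E
```

```text
Traceback (most recent call last):
cell.PlanningError: the arm cannot take that pose within its joint ranges
```

```bash
python3 - <<'E'
from h import *
done=False
for tilt in (40,30,20):
  for back in (.25,.22,.19):
    Rm=tool(0,tilt); p=np.array([.545,.125,.10])-Rm[:,2]*back
    q=kin.inverse_kinematics(list(p),quat(Rm))
    print(tilt,back,q is not None)
    if q is not None: env.goto_joints(q); save('wrist','w_dish'); done=True; break
  if done: break
s=env.get_state(); print(s['time'],s['tcp_pos'],np.round(s['qpos'],2))
a,b=cv2.imread('pics/w_nest.png'),cv2.imread('pics/w_dish.png')
cv2.imwrite('pics/w2.png',cv2.resize(np.hstack([a,b]),(800,300),interpolation=cv2.INTER_AREA))
E
```

```text
40 0.25 False
40 0.22 True
4.1833 [0.68725405 0.12218606 0.27075793] [-0.03  0.9  -0.38  1.04  0.06  1.9   1.18]
```

View pics/w2.png

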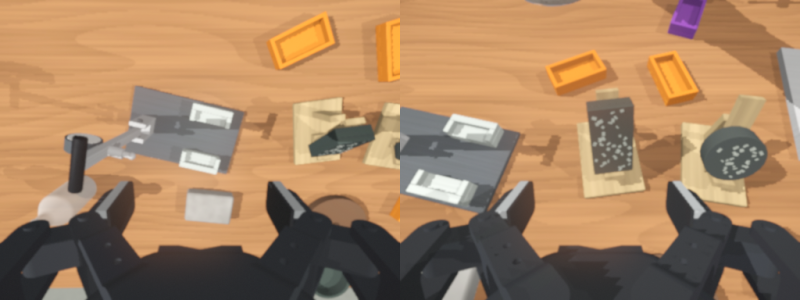

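Left (wrist view over the nest): plate at (133-243, 87-172), two white cradles at (212,112) and (200,160), gauge arm leaning to the bar at (78,160). Right (dish view): speckled foot facing the camera at (612,140), round dish at (733,152). Now I'll fit the poses from the depth.

```bash
python3 - <<'E'
from h import *
def rect(q): 
    (c,(w,h),a)=cv2.minAreaRect((q*1000).astype(np.float32)); return np.array(c)/1000,w,h,a
z=np.load('w_dish.npz'); im,P=z['im'],z['P']; hsv=cv2.cvtColor(im,cv2.COLOR_BGR2HSV)
box=np.zeros(im.shape[:2],bool); box[110:235,225:315]=1
z3=P[...,2]; ok=box&(z3>.02)&np.isfinite(z3)
wood=(hsv[...,0]<28)&(hsv[...,1]>60)&(hsv[...,2]>110)
m=ok&~wood; X=P[m]; print('npts',len(X))
n=np.array([.866,0,.5]); c=np.median(X,0)
# foot points: refine the plane, starting from the outermost along n
d=X@n; d0=np.percentile(d,60)
for tol in (.012,.006,.003,.003,.003):
    S=X[abs(X@n-d0)<tol]; c=np.median(S,0); n=np.linalg.svd(S-S.mean(0),full_matrices=False)[2][2]; n*=np.sign(n[0]); d0=np.median(S@n)
print('n',n.round(4),'elev',np.degrees(np.arcsin(n[2])),'yaw',np.degrees(np.arctan2(n[1],n[0])),len(S))
h=np.array([-n[1],n[0],0]);h/=np.linalg.norm(h); u=np.cross(n,h)
print('u',u.round(3)); A=np.column_stack([S@h,S@u]); cc,w,hh,a=rect(A); print('foot rect',w,hh,a)
print('pct',[np.percentile(A[:,i],[.5,99.5]).round(4) for i in(0,1)])
C=h*cc[0]+u*cc[1]+n*d0; print('foot centre',C.round(4), 'expected low end z', (C-u*.055)[2]-.028*n[2])
Ms=np.zeros(im.shape[:2],bool)
# easel base
b=(abs(z3-.012)<.005)&wood; b[:, :225]=0;b[:,330:]=0;b[:110]=0;b[255:]=0
q=P[b][:,:2]; 
print('easel base',rect(q))
z=np.load('w_nest.npz'); im,P=z['im'],z['P']; hsv=cv2.cvtColor(im,cv2.COLOR_BGR2HSV); z3=P[...,2]
box=np.zeros(im.shape[:2],bool); box[100:230,160:320]=1
pl=box&(abs(z3-.010)<.006)&(hsv[...,1]<60)&(hsv[...,2]<140)
pl=cv2.morphologyEx(pl.astype(np.uint8),cv2.MORPH_OPEN,np.ones((3,3)))>0
print('plate',rect(P[pl][:,:2]),pl.sum(),np.median(z3[pl]))
box[:]=0; box[120:225,225:305]=1
for lo,hi in((.031,.043),(.019,.031)):
    t=box&(z3>lo)&(z3<hi); t=cv2.morphologyEx(t.astype(np.uint8),cv2.MORPH_OPEN,np.ones((2,2)))>0
    print('cradle',lo,rect(P[t][:,:2]),t.sum(),np.median(z3[t]))
# gauge bar: black, high
g=(z3>.22)&(hsv[...,2]<60)&(np.arange(512)[None]<150)&(np.arange(384)[:,None]<250)
print('bar',np.median(P[g],0),g.sum(), rect(P[g][:,:2]), np.percentile(z3[g],[2,98]))
E
```

```text
npts 4709
n [0.8577 0.112  0.5018] elev 30.11933085432404 yaw 7.437343159507792 4255
u [-0.498 -0.065  0.865]
foot rect 108.44569396972656 57.667213439941406 89.30059814453125
pct [array([0.0406, 0.0962]), array([-0.256 , -0.1505])]
foot centre [0.55   0.1407 0.0911] expected low end z 0.029438048312172768
easel base (array([0.49066934, 0.13322003]), 228.1656494140625, 101.64527130126953, 7.2242655754089355)
plate (array([ 0.53163324, -0.15690958]), 235.5233612060547, 145.02772521972656, 76.67440795898438) 6307 0.010137368001580781
cradle 0.031 (array([ 0.55417029, -0.1071147 ]), 88.17115020751953, 156.00022888183594, 75.87865447998047) 1086 nan
cradle 0.019 (array([nan, nan]), 0.0, 0.0, 0.0) 1095 nan
bar [ 0.51084091 -0.24204655  0.27979784] 770 (array([ 0.51111523, -0.24337082]), 11.6222505569458, 58.45386505126953, 80.25887298583984) [0.27491702 0.28199213]
```

```bash
python3 - <<'E'
from h import *
z=np.load('w_nest.npz'); im,P=z['im'],z['P']; P=np.nan_to_num(P,nan=-1); yaw=np.radians(-13.3)
x=np.array([np.cos(yaw),np.sin(yaw)]); y=np.array([-x[1],x[0]]); o=np.array([.5432,-.1082])
Q=np.dstack([(P[...,:2]-o)@x,(P[...,:2]-o)@y,P[...,2]])
for sx in(1,-1):
    t=(Q[...,2]>.032)&(Q[...,2]<.042)&(abs(Q[...,1])<.06)&(Q[...,0]*sx>.02)&(Q[...,0]*sx<.1)
    q=Q[t]*1000; print(sx,t.sum(),np.median(q[:,2]),[np.percentile(q[:,i],[1,5,95,99]).round(1) for i in(0,1)],cv2.minAreaRect(q[:,:2].astype(np.float32)))
    t=(Q[...,2]>.019)&(Q[...,2]<.031)&(abs(Q[...,1])<.06)&(Q[...,0]*sx>.02)&(Q[...,0]*sx<.1)
    q=Q[t]*1000; print('  floor',t.sum(),np.median(q[:,2]),[np.percentile(q[:,i],[1,5,95,99]).round(1) for i in(0,1)])
E
```

```text
1 507 36.9856891063072 [array([37.2, 39.9, 70.6, 71.5]), array([-43.3, -41. ,  38.9,  40.7])] ((54.32618713378906, -1.3982429504394531), (85.59968566894531, 35.11418914794922), 89.7711181640625)
  floor 577 25.053175081825177 [array([36.7, 37. , 59.9, 60.3]), array([-36.1, -31.1,  30.6,  34.3])]
-1 571 37.02335750048075 [array([-68.1, -67.5, -37.4, -34.4]), array([-42.5, -40.4,  39.6,  41.4])] ((-50.813106536865234, -0.7417869567871094), (85.37721252441406, 34.63908004760742), 89.6959228515625)
  floor 555 25.15626232938616 [array([-68.1, -67.7, -34.5, -33.5]), array([-32.6, -30. ,  31. ,  33. ])]
```

```bash
cat >> h.py <<'E'
C=np.array([.55,.1407,.0905]); YD=7.44; O=np.array([.5443,-.1091]); YN=-13.5; B=.05
def gpose(G,yaw,tilt,back=0):
    Rm=tool(yaw,tilt); return list(np.asarray(G)-Rm[:,2]*(B+back)),quat(Rm)
n=R.from_euler('z',YD,degrees=True).apply([.866,0,.5]); G0=C-.012*n
G1=np.r_[O,.053-.012]
def st(*k):
    s=env.get_state(); print({j:np.round(s[j],3) for j in ('time','tcp_pos','force','opening','gripper_force')+k})
E
python3 - <<'E'
from h import *
p,q=gpose(G0,YD,40,.07); env.reach(p,q)
p,q=gpose(G0,YD,40); print(env.movel(p,velocity=.12,stop_force=8)); st()
env.grip(.05,70); st()
save('wrist','w_grip')
p2=p[:]; p2[2]+=.05; env.movel(p2,velocity=.08); st('qpos')
save('wrist','w_lift')
for dz in(.05,.09,.12):
  for t in(-20,):
    P,q=gpose(G1+[0,0,dz],YN,t); k=kin.inverse_kinematics(P,q); print(dz,None if k is None else np.round(k,2))
E
```

```text
False
{'time': np.float64(5.458), 'tcp_pos': array([0.573, 0.143, 0.124]), 'force': array([ 0.39 , -0.003,  0.483]), 'opening': np.float64(0.085), 'gripper_force': np.float64(0.0)}
{'time': np.float64(5.817), 'tcp_pos': array([0.573, 0.143, 0.124]), 'force': array([ 3.132, -1.528,  5.44 ]), 'opening': np.float64(0.059), 'gripper_force': np.float64(76.631)}
{'time': np.float64(6.642), 'tcp_pos': array([0.571, 0.143, 0.173]), 'force': array([-0.845, -0.708, -4.012]), 'opening': np.float64(0.059), 'gripper_force': np.float64(76.096), 'qpos': array([-0.039,  0.83 , -0.429,  1.447,  0.109,  1.596,  1.215])}
0.05 [ 0.15  0.4  -0.11  2.21  0.53  0.21  0.88]
0.09 [ 0.24  0.33 -0.22  2.19  0.45  0.32  0.97]
0.12 [ 0.29  0.28 -0.28  2.16  0.39  0.39  1.04]
```

```bash
cat > inhand.py <<'E'
from h import *
def inhand(tag,Rt,tcp):
    z=np.load(tag+'.npz'); P=z['P']; im=z['im']; L=(P-tcp)@Rt   # tool frame
    m=(abs(L[...,1])<.027)&(abs(L[...,0])<.08)&(L[...,2]>.012)&(L[...,2]<.085)
    X=L[m]; nn=np.array([np.sin(np.radians(20)),0,-np.cos(np.radians(20))])
    best=max(([s for s in (1,-1)]),key=lambda s:(abs(X@(nn*[s,1,1])-np.median(X@(nn*[s,1,1])))<.002).sum())
    nn=nn*[best,1,1]; d0=np.median(X@nn)
    for tol in(.008,.004,.003,.003):
        S=X[abs(X@nn-d0)<tol]; nn=np.linalg.svd(S-S.mean(0),full_matrices=False)[2][2]; nn*=-np.sign(nn[2]); d0=np.median(S@nn)
    h=np.array([0,1.,0]); u=np.cross(nn,h); u/=np.linalg.norm(u)
    print(tag,len(S),'n tool',nn.round(3),'tilt',np.degrees(np.arctan2(nn[0],-nn[2])),'u range',np.percentile(S@u,[.5,99.5]).round(4),'y range',np.percentile(S[:,1],[.5,99.5]).round(4),'foot centre',(u*np.percentile(S@u,[.5,99.5]).mean()+nn*d0).round(4))
E
python3 - <<'E'
from inhand import *
s=env.get_state(); Rt=R.from_quat(np.roll(s['orientation'],-1)).as_matrix()
inhand('w_lift',Rt,np.array(s['tcp_pos'])); 
p,q=gpose(G0,YD,40); T=tool(YD,40); inhand('w_grip',T,np.array(p))
print('nominal foot centre', T.T@(C-np.array(p)))
E
```

```text
w_lift 19628 n tool [-0.34  -0.001 -0.94 ] tilt -19.87186117409256 u range [-0.0483  0.0372] y range [-0.0267  0.0267] foot centre [0.007  0.     0.0357]
w_grip 19643 n tool [-0.338 -0.002 -0.941] tilt -19.771930087720833 u range [-0.0481  0.0373] y range [-0.0267  0.0267] foot centre [0.0067 0.0001 0.0346]
nominal foot centre [-4.10400819e-03  8.40217373e-18  3.87238845e-02]
```

```bash
python3 - <<'E'
from h import *
p,q=gpose([.56,.06,.16],2,32); env.movel(p,velocity=.15,rot=q)
p,q=gpose(G1+[0,0,.10],YN,-20); env.reach(p,q); st()
p,q=gpose(G1+[0,0,.022],YN,-20); env.movel(p,velocity=.1); st('qpos')
save('wrist','w_pre')
im,d,c=snap('side'); np.savez('s_pre.npz',im=im,P=cloud(d,c))
cv2.imwrite('pics/s_pre.png',cv2.resize(im[90:240,210:370],(640,600),interpolation=cv2.INTER_CUBIC))
E
```

```text
{'time': np.float64(8.508), 'tcp_pos': array([ 0.529, -0.104,  0.188]), 'force': array([ 0.354, -0.338, -3.344]), 'opening': np.float64(0.059), 'gripper_force': np.float64(75.891)}Traceback (most recent call last):
  File "<stdin>", line 4, in <module>
cell.PlanningError: the arm cannot follow that straight line within its joint ranges
```

```bash
python3 - <<'E'
from h import *
st('qpos')
for dz in(.1,.07,.05,.03,.015,0,-.003):
    P,q=gpose(G1+[0,0,dz],YN,-20); k=kin.inverse_kinematics(P,q); print(dz,None if k is None else np.round(k,2))
E
```

```text
{'time': np.float64(8.508), 'tcp_pos': array([ 0.529, -0.104,  0.188]), 'force': array([ 0.354, -0.338, -3.344]), 'opening': np.float64(0.059), 'gripper_force': np.float64(75.891), 'qpos': array([ 0.255,  0.316, -0.24 ,  2.176,  0.426,  0.343,  0.997])}
0.1 [ 0.26  0.31 -0.24  2.18  0.43  0.34  1.  ]
0.07 [ 0.2   0.37 -0.18  2.2   0.5   0.27  0.92]
0.05 [ 0.16  0.4  -0.13  2.21  0.55  0.22  0.87]
0.03 [ 0.14  0.44 -0.1   2.22  0.67  0.17  0.75]
0.015 [ 0.21  0.48 -0.18  2.22  0.95  0.18  0.47]
0 [ 0.38  0.53 -0.39  2.21  1.28  0.26  0.18]
-0.003 [ 0.38  0.54 -0.39  2.21  1.3   0.26  0.16]
```

```bash
python3 - <<'E'
from h import *
P,q=gpose(G1,YN,-20); k=np.array(kin.inverse_kinematics(P,q)); k[1]-=.14
env.goto_joints(list(k)); st('qpos')
for dz in(.05,.022,0,-.003):
    P,q=gpose(G1+[0,0,dz],YN,-20); k=kin.inverse_kinematics(P,q); print(dz,None if k is None else np.round(k,2))
P,q=gpose(G1+[0,0,.05],YN,-20); env.reach(P,q)
P,q=gpose(G1+[0,0,.022],YN,-20)
try: env.movel(P,velocity=.1)
except env.PlanningError as e: print(e)
st('qpos')
save('wrist','w_pre')
im,d,c=snap('side'); np.savez('s_pre.npz',im=im,P=cloud(d,c))
cv2.imwrite('pics/s_pre.png',cv2.resize(im[90:240,210:370],(640,600),interpolation=cv2.INTER_CUBIC))
E
```

```text
{'time': np.float64(9.333), 'tcp_pos': array([ 0.549, -0.113,  0.164]), 'force': array([ 0.285,  0.65 , -3.491]), 'opening': np.float64(0.059), 'gripper_force': np.float64(75.866), 'qpos': array([ 0.378,  0.392, -0.393,  2.212,  1.276,  0.263,  0.184])}
0.05 [ 0.44  0.44 -0.46  2.19  0.91  0.32  0.54]
0.022 [ 0.41  0.49 -0.43  2.21  1.11  0.29  0.35]
0 [ 0.37  0.53 -0.38  2.21  1.27  0.26  0.18]
-0.003 [ 0.37  0.54 -0.38  2.21  1.3   0.26  0.16]
{'time': np.float64(10.208), 'tcp_pos': array([ 0.528, -0.105,  0.11 ]), 'force': array([ 0.729, -0.407, -3.129]), 'opening': np.float64(0.059), 'gripper_force': np.float64(75.825), 'qpos': array([ 0.346,  0.478, -0.352,  2.21 ,  1.05 ,  0.254,  0.397])}
```

View pics/s_pre.png

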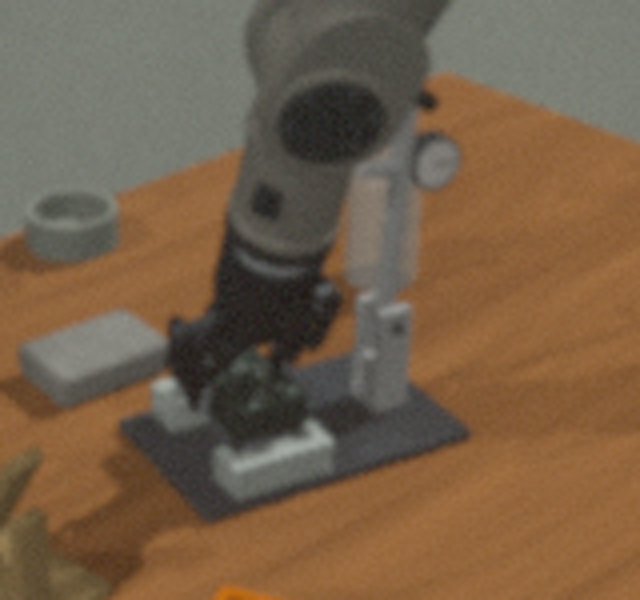

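The side crop shows the dish held foot-up at (260,400), squarely between the cradles at (175,405) and (275,460). The gauge is still upright at (390,200). I'll descend with force sensing.

```bash
python3 - <<'E'
from h import *
P,q=gpose(G1+[0,0,-.004],YN,-20)
print(env.movel(P,velocity=.025,stop_force=6))
s=env.get_state(); print('dz',(s['tcp_pos'][2]-P[2]-.004)*1000); st('torque')
save('wrist','w_set')
im,d,c=snap('side'); np.savez('s_set.npz',im=im,P=cloud(d,c))
c=calibration('wrist'); Rt=R.from_quat(np.roll(s['orientation'],-1)).as_matrix()
W=np.load('w_set.npz')['P']; L=(W-s['tcp_pos'])@Rt
m=(abs(L[...,1])<.026)&(abs(L[...,0])<.08)&(L[...,2]>.012)&(L[...,2]<.085); X=W[m]
S=X[abs(X[:,2]-np.median(X[:,2]))<.003]; A=np.linalg.lstsq(np.c_[S[:,:2]-O,np.ones(len(S))],S[:,2],rcond=None)[0]; print('foot z at centre, slopes deg',A[2],np.degrees(A[:2]))
E
```

```text
True
dz 1.7149005072297392
{'time': np.float64(11.083), 'tcp_pos': array([ 0.528, -0.105,  0.09 ]), 'force': array([-1.628,  0.83 ,  5.491]), 'opening': np.float64(0.059), 'gripper_force': np.float64(76.653), 'torque': array([-0.136,  0.187, -0.066])}
foot z at centre, slopes deg 0.05309248921378395 [ 0.207385   -0.06832454]
```

The foot is level at 53.1 mm, so the dish is seated. Release, retreat and check.

```bash
python3 - <<'E'
from h import *
env.grip(.085); env.dwell(.4); st()
s=env.get_state(); p=np.array(s['tcp_pos']); Rt=R.from_quat(np.roll(s['orientation'],-1)).as_matrix()
try: env.movel(list(p-Rt[:,2]*.07),velocity=.1)
except env.PlanningError as e: print(e); env.movel([p[0],p[1],p[2]+.07],velocity=.1)
st('qpos'); save('wrist','w_rel'); save('top','t_rel'); save('side','s_rel')
W=np.load('w_rel.npz')['P']; yaw=np.radians(YN); x=np.array([np.cos(yaw),np.sin(yaw)]); y=np.array([-x[1],x[0]])
Q=np.nan_to_num(np.dstack([(W[...,:2]-O)@x,(W[...,:2]-O)@y,W[...,2]]),nan=-1)
m=(abs(Q[...,2]-.053)<.004)&(abs(Q[...,0])<.075)&(abs(Q[...,1])<.045); S=Q[m]
A=np.linalg.lstsq(np.c_[S[:,:2],np.ones(len(S))],S[:,2],rcond=None)[0]; print(len(S),'z',A[2],np.degrees(A[:2]),cv2.minAreaRect((S[:,:2]*1000).astype(np.float32)))
cv2.imwrite('pics/rel.png',np.hstack([cv2.resize(cv2.imread('pics/w_rel.png'),(400,300)),cv2.resize(cv2.imread('pics/s_rel.png')[90:240,200:400],(400,300))]))
E
```

```text
{'time': np.float64(11.967), 'tcp_pos': array([ 0.527, -0.105,  0.089]), 'force': array([-0.098,  0.158, -0.249]), 'opening': np.float64(0.085), 'gripper_force': np.float64(0.0)}
{'time': np.float64(12.817), 'tcp_pos': array([ 0.503, -0.1  ,  0.155]), 'force': array([ 1.013, -0.249, -0.575]), 'opening': np.float64(0.085), 'gripper_force': np.float64(0.0), 'qpos': array([ 0.488,  0.381, -0.519,  2.235,  0.867,  0.337,  0.574])}
11292 z 0.05304541253550342 [0.14680026 0.01827147] ((0.12959671020507812, 0.7809028625488281), (60.94291305541992, 110.09441375732422), 89.93489074707031)
```

View pics/rel.png

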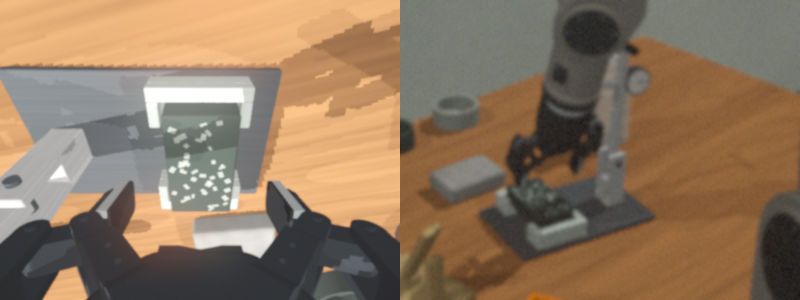

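Left (wrist view): the dish lies foot-up inside both cradles at (200,155). Right: the gripper is clear of the dish and the gauge is upright at (615,110). The fit gives centre offset under 1 mm, z 53.0 mm and level. Next, the gauge arm: close the fingers and go over behind the bar, push it forward, then press it down from above.

```bash
cat >> h.py <<'E'
ya=np.radians(YN); NX=np.array([np.cos(ya),np.sin(ya)]); NY=np.array([-NX[1],NX[0]])
def bar(th): return np.array([-.13+.19*np.cos(th),.085+.19*np.sin(th)])
def tcp(y,z,x=0): return list(np.r_[O+NX*x+NY*y,z+.073])
E
python3 - <<'E'
from h import *
s=env.get_state(); env.grip(0.0,40)
p=s['tcp_pos']; env.movel([p[0],p[1],.36],velocity=.2)
best=None
for yw in(YN-90,YN+90):
    k=[kin.inverse_kinematics(tcp(y,z),quat(tool(yw,0))) for y,z in((-.175,.32),(-.175,.262),(-.03,.22),(.06,.092))]
    print(yw,[None if a is None else np.round(a,2) for a in k])
E
```

```text
-103.5 [array([ 0.87,  0.3 , -0.59,  1.66,  0.17,  1.24,  0.01]), array([ 0.86,  0.34, -0.58,  1.73,  0.2 ,  1.13, -0.02]), array([ 0.67,  0.37, -0.66,  1.82,  0.26,  1.04, -0.33]), array([ 0.46,  0.54, -0.62,  1.92,  0.42,  0.82, -0.63])]
76.5 [array([ 1.26,  0.47, -1.18,  1.63,  0.45,  1.34,  2.92]), array([ 1.25,  0.54, -1.18,  1.71,  0.52,  1.25,  2.86]), array([ 0.89,  0.46, -0.97,  1.81,  0.42,  1.1 ,  2.68]), array([ 0.66,  0.64, -0.9 ,  1.9 ,  0.63,  0.91,  2.35])]
```

```bash
python3 - <<'E'
from h import *
q=quat(tool(YN-90,0))
env.reach(tcp(-.04,.345),q); env.movel(tcp(-.178,.335),velocity=.2); print('dn',env.movel(tcp(-.178,.257),velocity=.12,stop_force=5)); st()
for th in (1.62,1.45,1.3,1.15,1.0,.9):
    b=bar(th); print(th,env.movel(tcp(b[0]-.018,b[1]-.012),velocity=.07,stop_force=15)); 
st()
save('side','s_g1'); cv2.imwrite('pics/s_g1.png',cv2.resize(cv2.imread('pics/s_g1.png')[60:240,200:440],(800,600)))
E
```

```text
dn False
{'time': np.float64(17.875), 'tcp_pos': array([ 0.503, -0.282,  0.331]), 'force': array([-0.578,  0.159,  0.731]), 'opening': np.float64(-0.0), 'gripper_force': np.float64(0.0)}
1.62 False
1.45 False
1.3 False
1.15 False
1.0 False
0.9 False
{'time': np.float64(21.042), 'tcp_pos': array([ 0.537, -0.138,  0.294]), 'force': array([-0.052,  0.08 , -0.45 ]), 'opening': np.float64(-0.0), 'gripper_force': np.float64(0.0)}
```

View pics/s_g1.png

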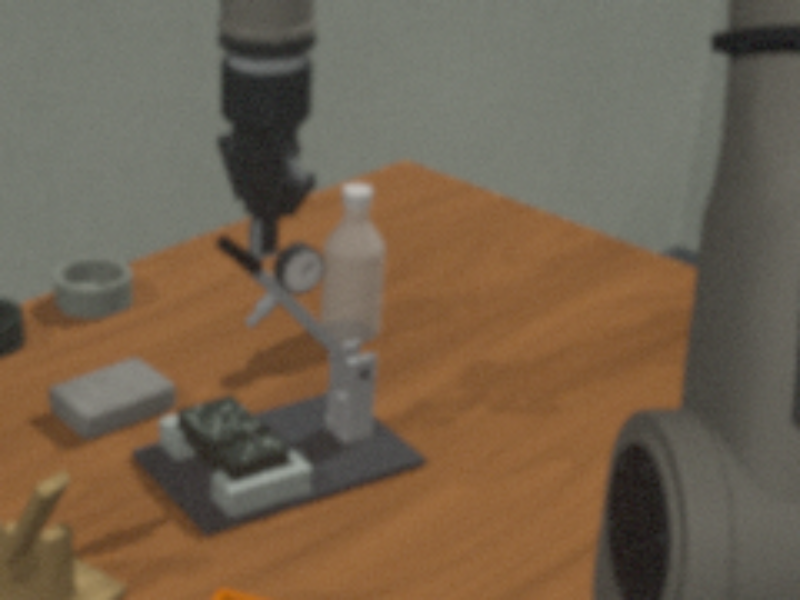

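The arm is at about 0.85 rad: bar at (240,253), fingertips behind it at (262,245), dish undisturbed at (235,437). Next I'll lift over the bar and press it down along the arc.

```bash
python3 - <<'E'
from h import *
b=bar(.9)
env.movel(tcp(b[0]-.021,b[1]-.012),velocity=.05); env.movel(tcp(b[0]-.021,b[1]+.03),velocity=.1)
b=bar(.85); env.movel(tcp(b[0],b[1]+.03),velocity=.1); print(env.movel(tcp(b[0]+.002,b[1]+.009),velocity=.08,stop_force=8)); st()
for th in (.7,.55,.4,.25,.12,.05):
    b=bar(th); r=env.movel(tcp(b[0],b[1]+.007),velocity=.07,stop_force=15); print(th,r,env.get_state()['force'].round(1) if hasattr(env.get_state()['force'],'round') else '')
    if r: break
b=bar(-.03); print('end',env.movel(tcp(b[0],b[1]+.007),velocity=.03,stop_force=10)); st()
s=env.get_state(); print('tip z',s['tcp_pos'][2]-.073,'bar top nominal .092')
save('side','s_g2')
E
```

```text
False
{'time': np.float64(22.767), 'tcp_pos': array([ 0.543, -0.112,  0.309]), 'force': array([-0.045, -0.145,  1.131]), 'opening': np.float64(0.0), 'gripper_force': np.float64(0.0)}
0.7 False [ 0.   0.3 -0.1]
0.55 False [-0.1  0.1  0. ]
0.4 False [-0.3 -0.7 -0.3]
0.25 False [-0.2 -0.2  0.1]
0.12 False [ 0.1 -0.2  0.1]
0.05 False [ 1.2 -0.  -0.1]
end True
{'time': np.float64(26.258), 'tcp_pos': array([ 0.559, -0.051,  0.164]), 'force': array([-2.817, -1.525,  8.905]), 'opening': np.float64(-0.0), 'gripper_force': np.float64(4.653)}
tip z 0.09136806691786421 bar top nominal .092
```

```bash
python3 - <<'E'
from h import *
s=env.get_state(); p=s['tcp_pos']; env.movel([p[0],p[1],p[2]+.14],velocity=.15); env.dwell(.3); st()
save('side','s_end'); save('wrist','w_end'); save('top','t_end')
for n in('w_end','t_end'):
    W=np.load(n+'.npz')['P']; Q=np.nan_to_num(np.dstack([(W[...,:2]-O)@NX,(W[...,:2]-O)@NY,W[...,2]]),nan=-1)
    m=(abs(Q[...,0])<.028)&(abs(Q[...,1]-.06)<.005)&(Q[...,2]>.06)&(Q[...,2]<.15); print(n,'bar top z',m.sum(),np.median(Q[m][:,2]) if m.sum() else None)
    m=(abs(Q[...,2]-.053)<.004)&(abs(Q[...,0])<.075)&(abs(Q[...,1])<.045); S=Q[m]
    if len(S)>50: print(' foot',np.median(S[:,2]),cv2.minAreaRect((S[:,:2]*1000).astype(np.float32)))
cv2.imwrite('pics/end.png',np.hstack([cv2.resize(cv2.imread('pics/w_end.png'),(400,300)),cv2.resize(cv2.imread('pics/s_end.png')[90:240,200:400],(400,300))]))
E
```

```text
{'time': np.float64(27.7), 'tcp_pos': array([ 0.559, -0.051,  0.304]), 'force': array([ 0.135, -0.536,  0.23 ]), 'opening': np.float64(0.0), 'gripper_force': np.float64(0.0)}
w_end bar top z 519 0.09135471412002519
 foot 0.0530474412395372 ((0.6924781799316406, 1.1048145294189453), (111.11607360839844, 60.375057220458984), 0.12610331177711487)
t_end bar top z 3 0.09266737125612738
```

View pics/end.png

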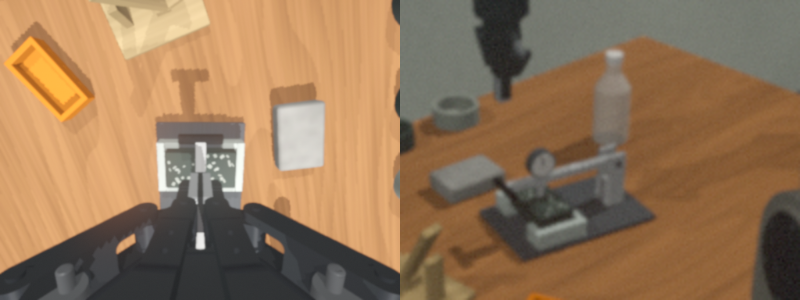

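The gauge arm is level over the dish, bar top at 91.4 mm (nominal 92). The dish is still at home with its foot at 53.0 mm, and the robot is clear. Handing in.

```bash
python3 -c "
from h import *
print(job.job_done())"
```

```text
the job is handed in; nothing more can be done
None
```

The dish is rim-down and fully home in the nest, let go with the gauge arm still raised; the arm is now level over its foot and the job is handed in at about 28 s, though I never read the plunger directly and inferred that it is pressed from the level arm.

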